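# Clamp a glued carton with a quick screw clamp

### The arm

A 6-joint arm with a two-finger parallel gripper is mounted at the origin on a cart in front of the work surface, level with it; the furniture and walls round the work are solid. World frame = base frame: x ahead of the robot, y to its left, z up, the work surface at z = 0. Lengths are in m, angles in rad, forces in N, time in s.
With the tool pointing down it reaches from about 0.4 to 0.925 m from the base axis. Payload 12.5 kg.
Tool frame: the origin (TCP) lies at the very end of the fingers, on their centre line; the grasp point (between the pads) lies bot.hold_point_z behind it (bot.hold_point_z is the distance from the TCP to the grasp point, in m); z points along the fingers, y is the line along which they close (so a half turn about z gives the same grasp; the last joint's range is limited). The gripper opens to 95 mm and grips with 3 to 60 N. Pads are 20 mm wide; open, the fingers measure 119 mm over their backs; the gripper's body (75 mm by 180 mm) begins 59 mm behind the grasp point.
Start: joints at [-1.351, 0.491, 1.559, -0, 1.092, -0.106], TCP at [0.2, -0.592, 0.215] pointing down, gripper open.
Joint ranges: [-3.1, 3.1], [-0.84, 2.19], [0.05, 2.79], [-1.13, 4.28], [0.06, 2.93], [-2.69, 2.69]. Speed limits (rad/s): [2.22, 2.22, 2.79, 3.14, 3.14, 3.14].

### API

Orientations are given as a unit quaternion [x, y, z, w].
In Python, from plant import bot gives the robot as it stands. The module is installed in compiled form; this text tells all that it offers.
- The arm moves only by the tool step_arm, never from a script. Its argument "moves" is a list of rows, each a list of 7 numbers: the turn, a rotation vector about the world's x, y, z in rad, then the shift along the world's x, y, z in mm, then the closure, from 0 (fully open) to 1 (shut). A call has 1 to 8 rows; each row shifts and turns the commanded pose from where the row before left it; what a row does not reach is not made up. A row lasts 1/12 s, in which the tool goes at most 41.7 mm and 7.16 degrees, less where a joint would pass 70% of its speed; a pose out of reach is approached as far as the arm can. A call is refused whole if a number of a shift passes 41.7 or a number of a turn 0.125, either way. A call with a gripper value outside its range is refused whole. The fingers move at their own pace and stop on an object; "squeeze" is the grip in N (left out, the last holds). Time passes only in rows, so rows that do not move let the fingers close. It gives the time, the measured TCP pose, the force, the opening and the grip force at its end, in the units of the state.
- bot.state(): the state, without advancing time (a new reading comes with each control period).
- bot.grab_frame(name): name is "side" or "top" or "wrist"; returns a dict with "image" (420x560x3 uint8, red, green, blue), "mtx" (3x3 intrinsics, pixels), "pose" (4x4, takes a point from camera to world coordinates). Camera axes: x right, y down, z forward; pixel columns grow to the right and rows downward; lengths in m; the calibration is good to about 2 mm. A picture is of the moment at which its call begins. There is no depth.
- bot.hand_in(): hands the job in; it is judged then, once.
The state is a dict: "t": time; "joints": joint angles; "joint_velocities": joint speeds; "effort": joint torques, N m; "tool_pos": TCP position; "eef_rot": TCP orientation; "wrist_force": force on the tool from outside, world axes, zero at the start; "ft_torque": the same for the moment, N m; "gripper_width": finger opening in m; "finger_force": force on a finger pad.
Only numpy, scipy, OpenCV 4.12 (cv2) and the standard library are available. Lean on these libraries where they do the work, as an engineer would, in place of code of your own. Each camera call takes 0.05 s, during which the arm holds its last target. There are 200 camera calls.

### The job

Two equal screw clamps stand on the counter; one of them has a freshly glued long carton lying under its foot, the other is empty. Take the upright knob of that clamp's crank, wind the crank clockwise (seen from above) until the foot meets the carton, snug it up about 30 degrees further by feel without crushing the carton, and let go. Leave the empty clamp as it is.

Things in the scene. Friction and masses are not known exactly. Their poses are not given: they have to be found in the camera images.
- clamp_knob (a point): Upright black round knob, 24 mm in diameter, 55 mm tall, on the crank arm's end of the clamp that has the carton; this point is on its axis, 32 mm above its lower end, 179 mm above the counter. It spins freely on its pin, so fingers holding it need not turn with the crank. Nothing of the clamp is as high; the crank arm lies just below it.
- clamp_hub (a point): Spindle top of the same clamp, on the crank's vertical axis, 151 mm above the counter; the knob circles it at 75 mm radius and constant height. Grey C-frame with a 165 x 92 x 10 mm base plate, its column on the side away from the robot.
- clamp_crank (a joint): Crank angle of that clamp, rad; grows clockwise from above, range 0 to 3.4. Each radian lowers the foot 9.5 mm; it starts 8 to 14 mm above the carton and meets it near 1.47. Turning it free takes about 7 N at the knob along its path, 4 N more at 0.5 rad past contact; standing after a step, the hand feels less (1 to 3 N free, about 6 N when snug). It stays where it is left.
- clamp_foot (a joint): How far the sprung round foot (44 mm across, rubber faced) is pressed up into the screw, m: 0 hanging free, growing once it bears on the carton by 9.5 mm per radian of crank, at most 14 mm. The spring gives 5 N at first and 5 N more per mm; 5 mm (30 degrees of crank past contact) is snug.
- carton (a point): Centre (half-way up) of the loose closed yellow carton, 59 x 201 x 46 mm, lying flat across that clamp's base plate (top 10 mm above the counter) under its foot; x is across it, y along it.
- spare_knob (a point): The same point of the knob of the other, empty clamp of equal build, which must not be turned.

How it is judged:
By the outcome, as a careful person would: the job done as asked, in the order asked, and still so for the second after the job is handed in, with the robot touching nothing.
It also fails if it takes over 42 s, if anything falls off the work surface, if the arm or the gripper's body presses on something with over 40 N, if the wrist force passes 120 N, or if a joint passes its speed limit or range.

## Working session

There is one attempt and no reset: what is moved stays moved. The work goes in short steps, Python scripts to look and compute and a tool call to move; the robot and the scene stay as the last step left them, time stands still between calls to the robot, and variables do not carry over. Pictures are saved under pics/ and viewed, at most 10 in all, crops included, and the job is handed in when it is done.

Besides the shell and the picture viewer there is one more tool, called after "Emit:" as name([rows], argument=value, ...), one row to a line, values as JSON. step_arm: Moves the arm, as the interface text tells. Its arguments: {"type":"object","properties":{"moves":{"type":"array","items":{"type":"array","items":{"type":"number"}}},"squeeze":{"type":"number"}},"required":["moves"]}

```bash
mkdir -p pics; python3 - <<'E'
from plant import bot
import cv2,numpy as np
for n in ["top","side"]:
    f=bot.grab_frame(n); cv2.imwrite(f"pics/{n}0.png",f["image"][:,:,::-1]); np.savez(f"{n}0.npz",**f)
    print(n,f["mtx"].round(1).tolist(),f["pose"].round(3).tolist())
s=bot.state(); print(s, bot.hold_point_z)
E
```

```text
top [[390.8, 0.0, 275.3], [0.0, 390.8, 207.5], [0.0, 0.0, 1.0]] [[0.027, -0.985, 0.173, 0.396], [-0.999, -0.03, -0.018, -0.028], [0.023, -0.172, -0.985, 0.996], [0.0, 0.0, 0.0, 1.0]]
side [[470.4, 0.0, 277.9], [0.0, 470.4, 211.8], [0.0, 0.0, 1.0]] [[-0.989, -0.044, 0.141, 0.397], [-0.145, 0.458, -0.877, 0.877], [-0.026, -0.888, -0.459, 0.645], [0.0, 0.0, 0.0, 1.0]]
{'t': 0.1, 'joints': array([-1.35057382e+00,  4.91463756e-01,  1.55937508e+00,  3.50964651e-05,
        1.09171984e+00, -1.05591319e-01]), 'joint_velocities': array([-1.20909073e-03, -4.12739686e-05, -3.30804355e-03,  8.17914332e-04,
       -5.46294231e-04,  2.82887846e-04]), 'effort': array([ 2.29778918e-03, -6.13622403e+01, -2.58606023e+01,  6.94086682e-02,
        4.70200460e-02, -5.64760296e-05]), 'tool_pos': array([ 0.20003784, -0.59189814,  0.21414688]), 'eef_rot': array([ 9.86761187e-01,  1.62179305e-01, -1.21258177e-05, -4.83111546e-04]), 'wrist_force': array([0.63742441, 0.10827159, 0.35412025]), 'ft_torque': array([ 0.02043305,  0.05298607, -0.00983235]), 'finger_force': 0.0, 'gripper_width': 0.09499074167164386} 0.0188
```

View pics/top0.png

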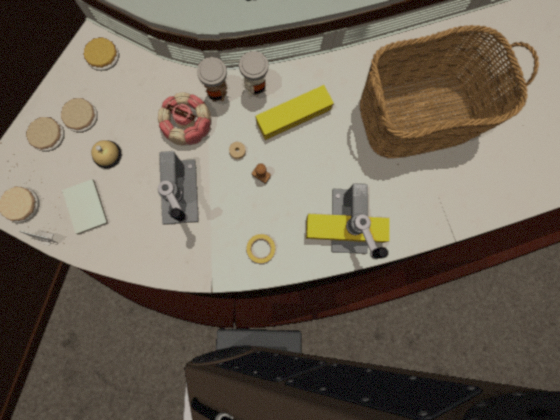

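View pics/side0.png

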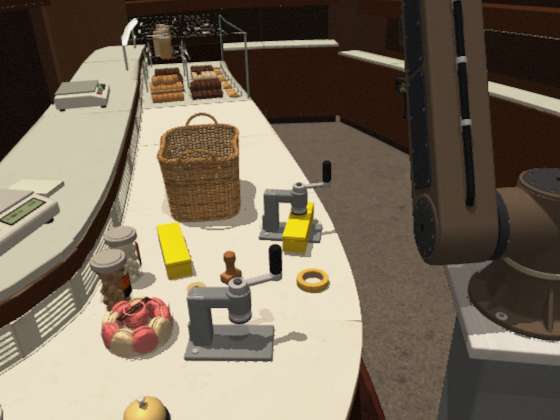

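The top view shows the clamp with the carton: hub near (361,224), knob near (380,252). In the side view its knob is near (327,171) and its hub near (299,188). The empty clamp's knob is at (177,213) in top. The other yellow carton at (295,111) is a loose decoy.

```bash
cat > h.py <<'E'
import numpy as np,cv2
def ray(f,u,v):
    d=np.linalg.inv(f["mtx"])@[u,v,1.]; P=f["pose"]; return P[:3,3],P[:3,:3]@d
def onz(f,u,v,z):
    o,d=ray(f,u,v); return o+d*(z-o[2])/d[2]
def tri(*os):
    A=0;b=0
    for o,d in os:
        d=d/np.linalg.norm(d); M=np.eye(3)-np.outer(d,d); A=A+M; b=b+M@o
    return np.linalg.solve(A,b)
def blob(m,u,v,r):
    k=np.zeros_like(m); k[v-r:v+r,u-r:u+r]=m[v-r:v+r,u-r:u+r]
    n,l,s,c=cv2.connectedComponentsWithStats(k)
    i=1+np.argmax(s[1:,4]); return c[i],s[i]
E
python3 - <<'E'
from h import *
t=dict(np.load("top0.npz"));s=dict(np.load("side0.npz"))
bl=lambda f:(f["image"].max(2)<45).astype(np.uint8)
ye=lambda f:cv2.inRange(f["image"],(150,130,0),(255,255,70))
for nm,a,b in [("knob",(380,252),(327,171)),("spare",(177,213),(275,260))]:
    ct,st=blob(bl(t),*a,16); cs,ss=blob(bl(s),*b,20)
    print(nm,ct,st,cs,ss,"tri",tri(ray(t,*ct),ray(s,*cs)),"top@.19",onz(t,*ct,.19),"side@.175",onz(s,*cs,.175))
h=tri(ray(t,361,222),ray(s,299,187)); print("hub tri",h,onz(t,361,222,.151),onz(s,299,187,.151))
m=ye(t); k=np.zeros_like(m); k[205:250,295:400]=m[205:250,295:400]
p=cv2.findNonZero(k); r=cv2.minAreaRect(p); print(r)
print([onz(t,*q,.056).round(3).tolist() for q in cv2.boxPoints(r)])
a=cv2.resize(t["image"][185:275,290:410],None,fx=5,fy=5)[:,:,::-1]; cv2.imwrite("pics/c.png",a)
E
```

```text
knob [379.26548673 252.73451327] [373 248  14  10 113] [326.475 171.25 ] [323 161   8  22 160] tri [ 0.44914746 -0.26499942  0.17236464] top@.19 [ 0.44891834 -0.2599202   0.19      ] side@.175 [ 0.44792255 -0.25850964  0.175     ]
spare [177.7016129  214.45967742] [171 209  14  12 124] [275.05844156 259.37987013] [270 245  12  30 308] tri [0.51872985 0.16330865 0.17256163] top@.19 [0.51616663 0.15925988 0.19      ] side@.175 [0.51805571 0.1670044  0.175     ]
hub tri [ 0.51824362 -0.2353104   0.1380453 ] [ 0.51744614 -0.23216233  0.151     ] [ 0.51407675 -0.20661015  0.151     ]
((347.89349365234375, 226.93382263183594), (81.29358673095703, 23.362464904785156), 2.7927021980285645)
[[0.492, -0.123, 0.056], [0.549, -0.125, 0.056], [0.545, -0.324, 0.056], [0.488, -0.32, 0.056]]
```

View pics/c.png

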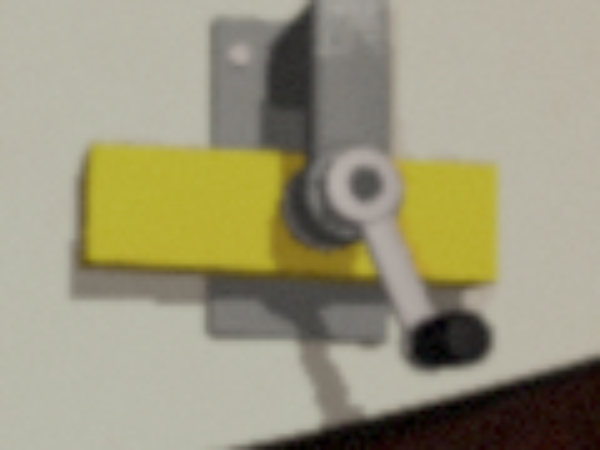

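The crop shows the hub washer centred near (363,221.6) and the knob's top face near (383.5,252). The hub-to-knob distance comes out at about 74 mm, against 75 expected. The carton measures 57 x 199 mm, so this is the right clamp. Moving above the knob.

Emit:
step_arm([
  [0, 0, -0.06, 15, 20, 4, 0],
  [0, 0, -0.06, 15, 20, 4, 0],
  [0, 0, -0.06, 15, 20, 4, 0],
  [0, 0, -0.06, 15, 20, 4, 0],
  [0, 0, -0.06, 15, 20, 4, 0],
  [0, 0, -0.06, 15, 20, 4, 0],
  [0, 0, -0.06, 15, 20, 4, 0],
  [0, 0, -0.06, 15, 20, 4, 0],
])

```text
t: 0.77
tool_pos: [0.3206, -0.431, 0.2466]
eef_rot: [0.997, -0.079, -0.0, -0.0]
wrist_force: [0.6, 0.5, 0.1]
gripper_width: 0.0951
finger_force: 0.0
```

Emit:
step_arm([
  [0, 0, -0.06, 15, 20, 1, 0],
  [0, 0, -0.06, 15, 20, 1, 0],
  [0, 0, -0.06, 15, 20, 1, 0],
  [0, 0, -0.06, 15, 20, 1, 0],
  [0, 0, -0.06, 15, 20, 1, 0],
  [0, 0, -0.06, 15, 20, 1, 0],
  [0, 0, -0.06, 15, 20, 1, 0],
  [0, 0, -0.06, 12, 15, 1, 0],
])

```text
t: 1.43
tool_pos: [0.4378, -0.2755, 0.2545]
eef_rot: [0.95, -0.313, -0.0, -0.0]
wrist_force: [0.2, 0.3, -0.4]
gripper_width: 0.0949
finger_force: 0.0
```

```bash
python3 - <<'E'
from h import *
from plant import bot
t=dict(np.load("top0.npz"))
print("knob top",onz(t,383.3,252,.202),"hub",onz(t,363,221.6,.151))
f=bot.grab_frame("wrist"); cv2.imwrite("pics/w0.png",f["image"][:,:,::-1]); np.savez("w0.npz",**f)
s=bot.state(); print(s["t"],s["tool_pos"],s["eef_rot"],s["joints"].round(2),s["wrist_force"])
m=(f["image"].max(2)<45).astype(np.uint8)
n,l,st,c=cv2.connectedComponentsWithStats(m)
for i in range(1,n):
    if st[i,4]>300: print(st[i],c[i],onz(f,*c[i],.202))
E
```

```text
knob top [ 0.44984795 -0.26475375  0.202     ] hub [ 0.51846338 -0.23657862  0.151     ]
1.4833 [ 0.43904636 -0.27396855  0.25474678] [ 9.49227909e-01 -3.14588927e-01  3.67528411e-05 -4.27391730e-04] [-0.69  0.3   1.77  0.    1.08  1.52] [ 0.11613766  1.27827847 -0.29015925]
[ 237  171   87   71 1925] [269.62545455 212.93558442] [ 0.45251406 -0.28161089  0.202     ]
[ 212  223  131   65 1084] [297.01937269 256.66236162] [ 0.41190142 -0.27778866  0.202     ]
[    0   243   560   177 62189] [279.56474618 353.53736191] [ 0.3487064  -0.21481904  0.202     ]
```

View pics/w0.png

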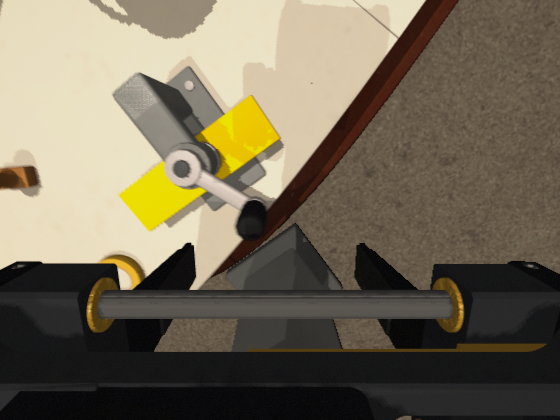

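The wrist view shows the hub at about (183,167) and the knob's top face at about (250,222). The carton is under this foot.

```bash
python3 - <<'E'
from h import *
f=dict(np.load("w0.npz"));t=dict(np.load("top0.npz"))
print(f["pose"].round(3).tolist(),f["mtx"][0])
im=f["image"][185:250,225:285].max(2)
m=(im<60).astype(np.uint8); 
for r in range(0,65,4): print(''.join('#' if x<30 else '+' if x<60 else '.' for x in im[r,::2]))
for p in [(250,222),(252,212)]: print("knob",onz(f,*p,.202),onz(f,*p,.179))
print("hub",onz(f,183,167,.151),tri(ray(f,183,167),ray(t,363,221.6)))
print(tri(ray(f,250,222),ray(t,383.3,252)))
E
```

```text
[[-0.594, -0.776, -0.211, 0.497], [-0.805, 0.573, 0.154, -0.319], [0.002, 0.261, -0.965, 0.424], [0.0, 0.0, 0.0, 1.0]] [308.72678121   0.         274.7813315 ]
..............................
..............................
.............................+
...........................+++
............#####.........++++
..........#########+....++++++
.........###########+.++++++++
........+############+++++++++
.......+####+########++++++++.
.......#++++++++#####++++++..+
......+++++++++#++###+++++.++.
.......+++++####+###++++++....
.......++++#########++++...+++
.........#########++++...++...
.........+++++++++++..++......
.......+++++++++++.+++........
......+++++++++..++...........
knob [ 0.45562553 -0.26558271  0.202     ] [ 0.45136979 -0.26010175  0.179     ]
knob [ 0.46087233 -0.27150313  0.202     ] [ 0.45715931 -0.26663458  0.179     ]
hub [ 0.52103149 -0.23680424  0.151     ] [ 0.51985665 -0.23670857  0.1501024 ]
[ 0.45239977 -0.26528806  0.1965803 ]
```

Emit:
step_arm([
  [0, 0, 0, 6, 5, 0, 0],
  [0, 0, 0, 6, 4, -6, 0],
  [0, 0, 0, 0, 0, -16, 0],
  [0, 0, 0, 0, 0, -20, 0],
  [0, 0, 0, 0, 0, -20, 0],
  [0, 0, 0, 0, 0, -18, 0],
  [0, 0, 0, 0, 0, -13, 0],
  [0, 0, 0, 0, 0, 0, 0],
], squeeze=30)

```text
t: 2.15
tool_pos: [0.4479, -0.2679, 0.1588]
eef_rot: [0.95, -0.312, -0.002, -0.001]
wrist_force: [-0.9, -0.2, 0.6]
gripper_width: 0.0951
finger_force: 0.0
```

```bash
python3 - <<'E'
from h import *
from plant import bot
f=bot.grab_frame("wrist"); cv2.imwrite("pics/w1.png",f["image"][:,:,::-1])
s=bot.state(); print(s["t"],s["tool_pos"],s["wrist_force"])
E
```

```text
2.2 [ 0.44843145 -0.26825989  0.16030039] [-0.31554366 -0.19478127  0.3187307 ]
```

View pics/w1.png

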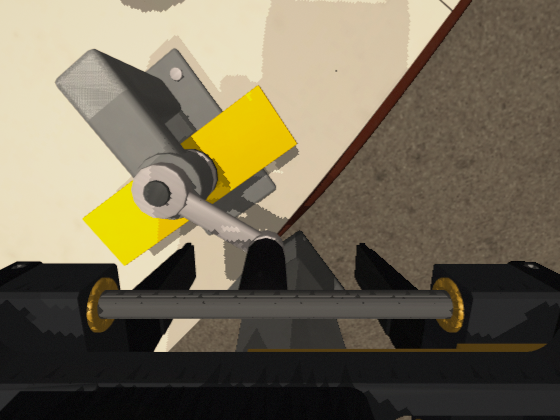

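The knob stands between the fingers, at column 265 against a finger midline of about 276. Closing on it.

Emit:
step_arm([
  [0, 0, 0, 2.5, 3, 2, 0.3],
  [0, 0, 0, 0, 0, 0, 1],
  [0, 0, 0, 0, 0, 0, 1],
  [0, 0, 0, 0, 0, 0, 1],
  [0, 0, 0, 0, 0, 0, 1],
  [0, 0, 0, 0, 0, 0, 1],
  [0, 0, 0, 0, 0, 0, 1],
  [0, 0, 0, 0, 0, 0, 1],
], squeeze=30)

```text
t: 2.87
tool_pos: [0.4515, -0.2651, 0.1637]
eef_rot: [0.95, -0.312, 0.0, 0.0]
wrist_force: [-0.1, -0.5, 0.5]
gripper_width: 0.0473
finger_force: 0.0
```

Emit:
step_arm([
  [0, 0, 0, 0, 0, 0, 1],
  [0, 0, 0, 0, 0, 0, 1],
  [0, 0, 0, 0, 0, 0, 1],
  [0, 0, 0, 0, 0, 0, 1],
  [0, 0, 0, 0, 0, 0, 1],
  [0, 0, 0, 0, 0, 0, 1],
  [0, 0, 0, 0, 0, 0, 1],
])

```text
t: 3.45
tool_pos: [0.4522, -0.2645, 0.1637]
eef_rot: [0.95, -0.312, 0.0, -0.001]
wrist_force: [5.1, 3.6, 0.4]
gripper_width: 0.0234
finger_force: 30.0
```

```bash
python3 - <<'E'
import numpy as np
c=np.array([.520,-.2367]);k=np.array([.4515,-.2651]);d=k-c
print(np.hypot(*d),np.degrees(np.arctan2(d[1],d[0])))
a0=np.arctan2(d[1],d[0]);p=None
for i in range(0,22):
    a=a0-.1*i;q=75*np.array([np.cos(a),np.sin(a)])
    if p is not None: print(i/10,(q-p).round(1),"pos",(c*1000+q).round(1),"rad",(q/75).round(2))
    p=q
E
```

```text
0.07415396145857618 -157.48117522229364
0.1 [-2.5  7.1] pos [ 448.2 -258.4] rad [-0.96 -0.29]
0.2 [-1.8  7.3] pos [ 446.4 -251.1] rad [-0.98 -0.19]
0.3 [-1.1  7.4] pos [ 445.3 -243.7] rad [-1.   -0.09]
0.4 [-0.3  7.5] pos [ 445.  -236.2] rad [-1.    0.01]
0.5 [0.4 7.5] pos [ 445.4 -228.7] rad [-0.99  0.11]
0.6 [1.2 7.4] pos [ 446.6 -221.3] rad [-0.98  0.21]
0.7 [1.9 7.3] pos [ 448.5 -214. ] rad [-0.95  0.3 ]
0.8 [2.6 7. ] pos [ 451.1 -207. ] rad [-0.92  0.4 ]
0.9 [3.3 6.7] pos [ 454.4 -200.3] rad [-0.87  0.49]
1.0 [4.  6.4] pos [ 458.4 -193.9] rad [-0.82  0.57]
1.1 [4.6 5.9] pos [ 463. -188.] rad [-0.76  0.65]
1.2 [5.1 5.4] pos [ 468.1 -182.5] rad [-0.69  0.72]
1.3 [5.7 4.9] pos [ 473.8 -177.6] rad [-0.62  0.79]
1.4 [6.1 4.3] pos [ 479.9 -173.3] rad [-0.53  0.85]
1.5 [6.5 3.7] pos [ 486.4 -169.6] rad [-0.45  0.89]
1.6 [6.9 3. ] pos [ 493.3 -166.6] rad [-0.36  0.93]
1.7 [7.1 2.3] pos [ 500.4 -164.3] rad [-0.26  0.97]
1.8 [7.3 1.6] pos [ 507.8 -162.7] rad [-0.16  0.99]
1.9 [7.4 0.9] pos [ 515.2 -161.9] rad [-0.06  1.  ]
2.0 [7.5 0.1] pos [ 522.7 -161.7] rad [0.04 1.  ]
2.1 [ 7.5 -0.6] pos [ 530.2 -162.4] rad [0.14 0.99]
```

Emit:
step_arm([
  [0, 0, 0, -2.5, 7.1, 0, 1],
  [0, 0, 0, -1.8, 7.3, 0, 1],
  [0, 0, 0, -1.1, 7.4, 0, 1],
  [0, 0, 0, -0.3, 7.5, 0, 1],
  [0, 0, 0, 0, 0, 0, 1],
  [0, 0, 0, 0, 0, 0, 1],
])

```text
t: 3.95
tool_pos: [0.4463, -0.2358, 0.1637]
eef_rot: [0.95, -0.312, 0.0, 0.0]
wrist_force: [3.9, 0.4, -1.8]
gripper_width: 0.0235
finger_force: 30.0
```

Emit:
step_arm([
  [0, 0, 0, 1, 7.5, 0, 1],
  [0, 0, 0, 1.4, 7.4, 0, 1],
  [0, 0, 0, 1.9, 7.3, 0, 1],
  [0, 0, 0, 2.6, 7, 0, 1],
  [0, 0, 0, 0, 0, 0, 1],
  [0, 0, 0, 0, 0, 0, 1],
])

```text
t: 4.45
tool_pos: [0.4523, -0.2063, 0.1637]
eef_rot: [0.95, -0.312, -0.001, -0.0]
wrist_force: [-3.0, 2.4, 3.1]
gripper_width: 0.0241
finger_force: 30.0
```

Emit:
step_arm([
  [0, 0, 0, 2.7, 7, 0, 1],
  [0, 0, 0, 4, 6.4, 0, 1],
  [0, 0, 0, 4.6, 5.9, 0, 1],
  [0, 0, 0, 0, 0, 0, 1],
  [0, 0, 0, 0, 0, 0, 1],
])

```text
t: 4.87
tool_pos: [0.464, -0.1871, 0.1637]
eef_rot: [0.95, -0.312, -0.0, -0.0]
wrist_force: [-1.2, 3.0, 3.8]
gripper_width: 0.0235
finger_force: 30.0
```

Emit:
step_arm([
  [0, 0, 0, 4.7, 5.8, 0, 1],
  [0, 0, 0, 5.4, 5.2, 0, 1],
  [0, 0, 0, 0, 0, 0, 1],
  [0, 0, 0, 0, 0, 0, 1],
])

```text
t: 5.2
tool_pos: [0.4745, -0.1767, 0.1637]
eef_rot: [0.95, -0.312, 0.0, 0.0]
wrist_force: [-0.0, -1.8, 1.1]
gripper_width: 0.0236
finger_force: 30.0
```

Emit:
step_arm([
  [0, 0, 0, 6.1, 4.3, 0, 1],
  [0, 0, 0, 0, 0, 0, 1],
  [0, 0, 0, 0, 0, 0, 1],
])

```text
t: 5.45
tool_pos: [0.4803, -0.1724, 0.1637]
eef_rot: [0.95, -0.312, 0.0, 0.0]
wrist_force: [-2.5, -3.2, 1.5]
gripper_width: 0.0235
finger_force: 30.0
```

Emit:
step_arm([
  [0, 0, 0, 6.4, 3.5, 0, 1],
  [0, 0, 0, 0, 0, 0, 1],
  [0, 0, 0, 0, 0, 0, 1],
])

```text
t: 5.7
tool_pos: [0.4865, -0.1688, 0.1637]
eef_rot: [0.95, -0.312, -0.0, 0.0]
wrist_force: [-3.5, -2.7, 1.9]
gripper_width: 0.0234
finger_force: 30.0
```

Emit:
step_arm([
  [0, 0, 0, 6.8, 3, 0, 1],
  [0, 0, 0, 0, 0, 0, 1],
  [0, 0, 0, 0, 0, 0, 1],
])

```text
t: 5.95
tool_pos: [0.4932, -0.1657, 0.1637]
eef_rot: [0.95, -0.312, -0.0, 0.0]
wrist_force: [-4.5, -2.3, 3.1]
gripper_width: 0.0238
finger_force: 30.0
```

```bash
python3 - <<'E'
from h import *
from plant import bot
f=bot.grab_frame("side"); np.savez("side1.npz",**f)
g=dict(np.load("side0.npz"))
a=np.hstack([cv2.resize(x["image"][165:255,245:345],(400,360),interpolation=cv2.INTER_CUBIC) for x in (g,f)])
cv2.imwrite("pics/s1.png",a[:,:,::-1])
for _ in range(1): s=bot.state(); print(s["t"],s["tool_pos"],s["wrist_force"])
E
```

```text
6.0 [ 0.49318971 -0.16569213  0.1636775 ] [-4.20747868 -2.15371382  3.15154201]
```

View pics/s1.png

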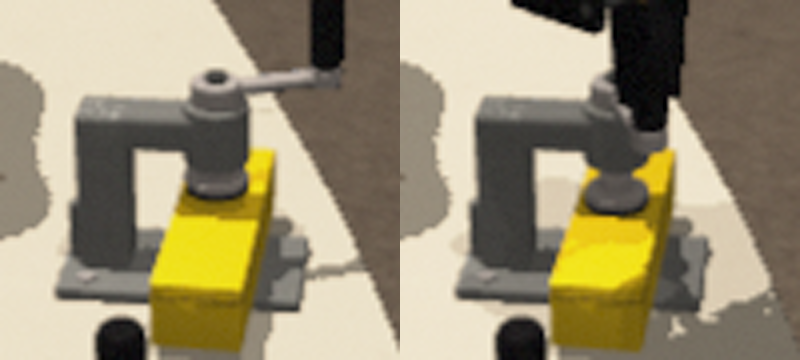

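The left half (start) shows the foot's lower rim at crop row ~198. The right half (now) shows it at ~213, on the carton with the spindle's lower part exposed. The scale is about 1.33 crop px/mm, so I'll measure the drop at subpixel accuracy before turning further.

```bash
python3 - <<'E'
from h import *
g=dict(np.load("side0.npz"));f=dict(np.load("side1.npz"))
for x in (g,f):
    im=x["image"].astype(int)
    for c in (296,299,302): print(c,[(r,*im[r,c,[0,2]]) for r in range(205,222)])
# predicted pixel shift per mm of the foot's near rim
P=np.linalg.inv(g["pose"])
def pr(X):
    q=g["mtx"]@(P@[*X,1])[:3]; return q[:2]/q[2]
for z in (.056,.066,.070): print(z,pr([.521,-.236+.022,z]),pr([.521,-.236,z]))
# yellow-transition row (R-B >60) below foot, subpixel
for x in (g,f):
    im=x["image"].astype(float); d=im[:,:,0]-im[:,:,2]; out=[]
    for c in range(296,304):
        r=222
        while d[r,c]>45: r-=1
        out.append(r+(45-d[r,c])/(d[r+1,c]-d[r,c]))
    print(np.round(out,2))
E
```

```text
296 [(205, np.int64(63), np.int64(60)), (206, np.int64(65), np.int64(58)), (207, np.int64(62), np.int64(57)), (208, np.int64(75), np.int64(68)), (209, np.int64(85), np.int64(76)), (210, np.int64(87), np.int64(79)), (211, np.int64(119), np.int64(106)), (212, np.int64(103), np.int64(92)), (213, np.int64(64), np.int64(58)), (214, np.int64(32), np.int64(27)), (215, np.int64(94), np.int64(16)), (216, np.int64(125), np.int64(19)), (217, np.int64(129), np.int64(16)), (218, np.int64(155), np.int64(18)), (219, np.int64(226), np.int64(23)), (220, np.int64(240), np.int64(22)), (221, np.int64(240), np.int64(29))]
299 [(205, np.int64(64), np.int64(60)), (206, np.int64(67), np.int64(62)), (207, np.int64(63), np.int64(60)), (208, np.int64(71), np.int64(64)), (209, np.int64(80), np.int64(72)), (210, np.int64(89), np.int64(81)), (211, np.int64(106), np.int64(94)), (212, np.int64(99), np.int64(87)), (213, np.int64(77), np.int64(69)), (214, np.int64(41), np.int64(37)), (215, np.int64(84), np.int64(14)), (216, np.int64(121), np.int64(15)), (217, np.int64(132), np.int64(16)), (218, np.int64(156), np.int6
[... 2133 characters left out ...]
int64(74)), (211, np.int64(82), np.int64(73)), (212, np.int64(83), np.int64(74)), (213, np.int64(91), np.int64(81)), (214, np.int64(94), np.int64(84)), (215, np.int64(88), np.int64(78)), (216, np.int64(85), np.int64(77)), (217, np.int64(56), np.int64(50)), (218, np.int64(56), np.int64(20)), (219, np.int64(118), np.int64(21)), (220, np.int64(216), np.int64(21)), (221, np.int64(235), np.int64(26))]
0.056 [296.87287866 218.49588524] [297.77017546 214.64748809]
0.066 [296.84583375 215.15334003] [297.74681533 211.34211542]
0.07 [296.83495964 213.80938299] [297.73742352 210.01320984]
[214.55 214.59 214.64 214.62 214.65 214.53 214.48 214.21]
[218.14 218.19 218.22 218.29 218.45 218.38 218.15 217.95]
```

The foot dropped about 11.5 mm to meet the carton, so contact was after about 1.2 rad of travel. I've now gone 1.59 rad, so about 0.13 to 0.15 rad is left to snug.

Emit:
step_arm([
  [0, 0, 0, 7.1, 2.3, 0, 1],
  [0, 0, 0, 0, 0, 0, 1],
  [0, 0, 0, 0, 0, 0, 1],
])

```text
t: 6.25
tool_pos: [0.5001, -0.1633, 0.1637]
eef_rot: [0.95, -0.312, -0.001, 0.0]
wrist_force: [-4.7, -2.2, 4.2]
gripper_width: 0.0238
finger_force: 30.0
```

Emit:
step_arm([
  [0, 0, 0, 3.7, 0.9, 0, 1],
  [0, 0, 0, 0, 0, 0, 1],
  [0, 0, 0, 0, 0, 0, 1],
])

```text
t: 6.5
tool_pos: [0.5034, -0.1624, 0.1636]
eef_rot: [0.95, -0.312, -0.001, 0.0]
wrist_force: [-6.9, -3.8, 5.4]
gripper_width: 0.0237
finger_force: 30.0
```

Tangential force is about 6 to 7 N and the crank is about 0.52 rad past contact, so it's snug. Releasing.

Emit:
step_arm([
  [0, 0, 0, 0, 0, 0, 0.7],
  [0, 0, 0, 0, 0, 0, 0.5],
  [0, 0, 0, 0, 0, 0, 0.3],
  [0, 0, 0, 0, 0, 0, 0],
  [0, 0, 0, 0, 0, 0, 0],
  [0, 0, 0, 0, 0, 0, 0],
  [0, 0, 0, 0, 0, 0, 0],
  [0, 0, 0, 0, 0, 0, 0],
])

```text
t: 7.17
tool_pos: [0.5043, -0.1623, 0.1636]
eef_rot: [0.95, -0.312, -0.0, 0.0]
wrist_force: [0.3, 0.2, -0.1]
gripper_width: 0.0698
finger_force: 0.0
```

Emit:
step_arm([
  [0, 0, 0, 0, 0, 0, 0],
  [0, 0, 0, 0, 0, 10, 0],
  [0, 0, 0, 0, 0, 20, 0],
  [0, 0, 0, 0, 0, 25, 0],
  [0, 0, 0, 0, 0, 25, 0],
  [0, 0, 0, 0, 0, 25, 0],
  [0, 0, 0, -20, 0, 10, 0],
  [0, 0, 0, -20, 0, 0, 0],
])

```text
t: 7.83
tool_pos: [0.4648, -0.1626, 0.2816]
eef_rot: [0.95, -0.311, 0.002, 0.0]
wrist_force: [0.1, -0.2, -0.3]
gripper_width: 0.0953
finger_force: 0.0
```

Emit:
step_arm([
  [0, 0, 0, -10, -35, 0, 0],
  [0, 0, 0, -10, -35, 0, 0],
  [0, 0, 0, -10, -35, 0, 0],
  [0, 0, 0, -10, -35, 0, 0],
  [0, 0, 0, -10, -35, 0, 0],
  [0, 0, 0, -10, -35, 0, 0],
  [0, 0, 0, 0, 0, 0, 0],
  [0, 0, 0, 0, 0, 0, 0],
])

```text
t: 8.5
tool_pos: [0.4035, -0.3737, 0.2789]
eef_rot: [0.95, -0.313, -0.0, -0.0]
wrist_force: [1.5, 0.4, -0.6]
gripper_width: 0.0952
finger_force: 0.0
```

```bash
python3 - <<'E'
from h import *
from plant import bot
f=bot.grab_frame("top"); s=bot.grab_frame("side")
a=np.hstack([cv2.resize(x,(400,360),interpolation=cv2.INTER_CUBIC) for x in (f["image"][175:265,300:400],s["image"][165:255,245:345])])
cv2.imwrite("pics/e.png",a[:,:,::-1]); np.savez("top2.npz",**f)
bl=lambda f:(f["image"].max(2)<45).astype(np.uint8)
print(bot.state()["t"],bot.state()["tool_pos"],[onz(f,*blob(bl(f),177,213,16)[0],.19)])
for p in [(345,205)]: print(onz(f,*blob(bl(f),*p,25)[0],.185), blob(bl(f),*p,25))
E
```

```text
8.6 [ 0.4042377  -0.37180635  0.27903575] [array([0.51595144, 0.15909491, 0.19      ])]
[ 0.49998878 -0.16097216  0.185     ] (array([331.14634146, 227.04878049]), array([326, 223,  12,   7,  41], dtype=int32))
```

View pics/e.png

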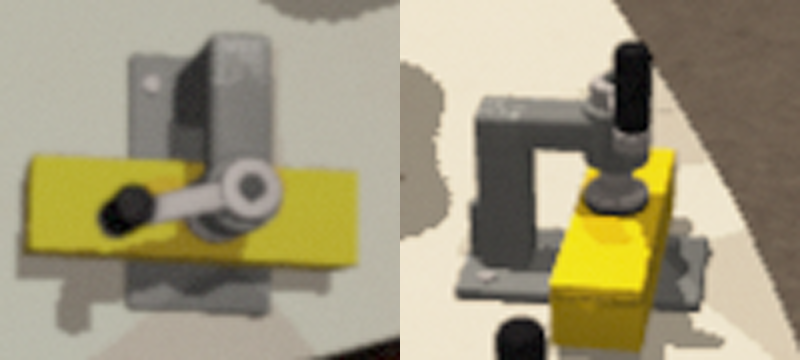

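The knob stayed at about (0.50, -0.16), the foot sits flat on the uncrushed carton, and the spare knob has not moved. The arm is clear, so I'm handing in.

```bash
python3 -c "
from plant import bot
print(bot.hand_in())"
```

```text
the job is handed in; nothing more can be done
None
```

I wound the carton's clamp down to contact and about 30° further (roughly 0.52 rad, about ±0.1 rad since contact was partly judged from camera images), let go of the knob, left the empty clamp alone, and handed the job in at 8.6 s; no verdict came back.

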